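# Clamp the preserving jar and stand the tongs and spatula in it

### The arm

A 6-joint arm with a two-finger parallel gripper is mounted at the origin on the work surface. World frame = base frame: x ahead of the robot, y to its left, z up, the work surface at z = 0. Lengths are in mm, angles in rad, forces in N, time in s.
With the tool pointing down it reaches from about 350 to 975 mm from the base axis. Payload 7.1 kg.
Tool frame: the origin (TCP) lies midway between the tips of the shut fingers; the grasp point (between the pads) lies 19 mm behind it; z points along the fingers, y is the line along which they close (so a half turn about z gives the same grasp; the last joint's range is limited). The gripper opens to 88 mm and grips with 3 to 60 N. Pads are 20 mm wide; open, the fingers measure 115 mm over their backs; the gripper's body (75 mm by 178 mm) begins 61 mm behind the grasp point.
Start: joints at [-1.18, 0.423, 1.63, -0, 1.089, -0.019], TCP at [249.031, -573.226, 222.675] pointing down, gripper open.
Joint ranges: [-3, 3], [-0.9, 2.11], [0.09, 2.58], [-1.31, 4.45], [0.11, 2.69], [-2.54, 2.54]. Speed limits (rad/s): [2.39, 2.39, 3.01, 3.14, 3.14, 3.14].

### API

Orientations are given as a rotation vector (axis times angle).
In Python, from workcell import ctrl gives the robot as it stands.
- The arm moves only by the shell command python3 -m inch 'ROWS' [OPENING]. ROWS is JSON, a list of rows, each an object with "xyz": the shift along the tool's x, y, z in mm, a list of three; "rot": the turn, a rotation vector about the tool's x, y, z in rad, a list of three. In form: [{"xyz": [dx, dy, dz], "rot": [ax, ay, az]}, ...]. A call has 1 to 12 rows; each row is the pose to reach, as a shift and turn from the pose commanded when the call began, along the tool's axes at that moment; what a row does not reach only later rows make up. A row lasts 1/12 s, in which the tool goes at most 41.7 mm and 7.16 degrees, less where a joint would pass 70% of its speed; a pose out of reach is approached as far as the arm can. A call with a gripper value outside its range is refused whole. OPENING is the closure in counts, from 0 (fully open) to 255 (shut), set as the call begins (- or left out, the last holds). The fingers move at their own pace and stop on an object; the grip force is fixed at half the most. Time passes only in rows, so rows that repeat a pose let the fingers close. It gives the time, the measured TCP pose, the force, the opening and the grip force at its end, in the units of the state.
- ctrl.get_obs(): the state, without advancing time (a new reading comes with each control period).
- ctrl.get_image(name): name is "side" or "top"; returns the picture (384x512x3 uint8, red, green, blue); there is no depth.
- ctrl.camera_model(name): a dict with "fx", "fy", "cx", "cy" (pixels), "position" and "attitude" of the camera in the world. Camera axes: x right, y up, looking along -z (the intrinsics and any distortion apply to the point x, -y, -z); pixel columns grow to the right and rows downward; lengths in mm; the calibration is good to about 2 mm. A picture is of the moment at which its call begins. camera_model takes no time and is no camera call.
- ctrl.close_job(): hands the job in; it is judged then, once.
The state is a dict: "t": time; "qpos": joint angles; "qvel": joint speeds; "joint_torque": joint torques, N m; "ee_pos": TCP position; "orientation": TCP orientation; "ft_force": force on the tool from outside, world axes, zero at the start; "moment": the same for the moment, N m; "width": finger opening in mm; "grasp_force": force on a finger pad.
Only numpy, scipy, OpenCV 4.12 (cv2) and the standard library are available. Lean on these libraries where they do the work, as an engineer would, in place of code of your own. Each camera call takes 0.05 s, during which the arm holds its last target. There are 200 camera calls.

### The job

Slide the blue jaw of the jar clamp up to the glass jar until the jar sits snug between both V-blocks, then press the red cam lever fully down to lock the jaw. After that, stand the aluminium tongs and the wooden spatula in the jar, both with the handle end (the end now resting low on the drainer) down, lowering them in rather than dropping them; leaning on the rim is fine. Do not tip the jar, and leave the saucer, the yellow sieve and the loose steel lid where they are.

Things in the scene. Friction and masses are not known exactly. Their poses are not given: they have to be found in the camera images.
- clamp: fixed wooden board of the jar clamp, 130 mm (its x) by 345 mm (its y, from y = -182 to +162), 15 mm thick, origin on the table at x = 0 of the board. Its y axis is the sliding direction, towards the fixed wooden V-block at the +y end (block 55 mm tall above the board, reaching up to 50 mm either side in x)
- seat (a point): point on the board's top face (15 mm above the table) where the jar's axis stands when the jar is seated in the fixed V-block
- jaw (a joint): travel of the blue jaw along the board's +y, in m; 0 is far from the fixed block, about 0.080 is snug on the seated jar. Friction about 2.5 N, plus about 3 to 4 N once it pushes the jar along the board. The jaw carries a V-block 55 mm tall, the push tab and the lever
- jaw_tab (a point): centre of the top of the blue push tab of the jaw, 83 mm above the table; the tab is 14 mm thick along the sliding direction, 50 mm wide across it and 60 mm tall, can be pinched from above or pushed from behind; it stands 150 mm behind (-y) the centre of the jaw's V, and the lever's plane lies 55 mm ahead (+y) of it
- jaw_v (a point): centre of the jaw's V on the board's top face; it coincides with the axis of a 90 mm jar touching the V, and with point seat when the jaw is home
- lever (a joint): angle of the red cam lever in rad: 0 raised and free (58 degrees above level), 0.95 to 0.98 fully down and locked (about level). It swings in the board's x-z plane; pressing its knob down moves the knob down and towards the board's -x. It stays where it is left; the second half takes about 5 to 8 N at the knob, and when it is down the cam grips the board and holds the jaw against some 20 N
- lever_knob (a point): centre of the red ball knob (22 mm diameter) at the lever's end, 80 mm from the pivot; the lever bar is 12 mm thick
- lever_pivot (a point): pivot of the lever, on its axis, 31 mm above the table; it rides on the jaw
- jar: loose open straight glass jar, 90 mm outside and 82 mm inside diameter, 120 mm tall, base 6 mm thick, about 0.45 kg, standing on the clamp board; origin at the centre of its underside, z up along its axis
- jar_mouth (a point): centre of the jar's open mouth, level with its rim (120 mm above its underside)
- drainer: fixed white plastic drainer with two lanes side by side along its y, 92 mm apart; its plate, 190 mm wide, slopes up 25 degrees towards its +x and ends 120 mm up the slope from the lip at which the tools' lower ends rest, so the upper 80 mm of each tool stands out freely; origin on the table, lip at x = -70 mm, 26 mm above the table
- tongs: loose rigid aluminium kitchen tongs, latched shut, 200 mm long, 26 mm wide (32 mm over the last 35 mm at the tips), 13 mm thick, about 0.09 kg. Origin at the end of the rounded bow (handle end) on the underside; x runs along the length to the tips, z is the upper flat face. Starts on the drainer, bow end low at the lip, tips up
- tongs_foot (a point): end of the tongs' handle (bow) end, mid-thickness
- tongs_head (a point): end of the tongs' tips, mid-thickness
- spatula: loose wooden spatula, 200 mm long: handle 20 mm wide and 14 mm thick for the first 160 mm, then a flat head 46 mm wide, 7 mm thick, which clears the drainer; about 0.06 kg. Origin at the handle's end on the underside; x runs along the length to the head, z is the upper flat face. Starts on the drainer, handle end low at the lip, head up
- spatula_foot (a point): end of the spatula's handle, mid-thickness
- spatula_head (a point): end of the spatula's head, mid-thickness
- saucer: bystander: white ceramic saucer, 140 mm across, 20 mm high, origin centre of underside
- sieve: bystander: yellow plastic sieve, bowl 130 mm across and 50 mm high, origin at the centre of the bowl's underside, handle reaching 160 mm along its x
- lid: bystander: steel twist lid, 82 mm across, 12 mm high, origin centre of underside
There are look-alikes about, which are no part of the job. Of the things that look like the jar, the middle-sized one is meant. There is more than one size of the spatula; the one meant has the size given above.

How it is judged (in metres and radians):
On the way, in this order (a step that is already met when the one before it is completed fails the run):
1. the jaw holds the jar snug in the fixed V-block, lever still raised (value of joint jaw above 0.075 m and horizontal distance between jar and seat below 0.006 m and angle between jar's own z axis and vertical below 0.06 rad and value of joint lever below 0.5 rad), for 0.1 s.
2. the lever is pressed down, with the jar still snug (value of joint jaw above 0.075 m and horizontal distance between jar and seat below 0.006 m and angle between jar's own z axis and vertical below 0.06 rad and value of joint lever above 0.85 rad), for 0.2 s.
3. one of the two tools stands in the jar, handle end down, released (((z of tongs_foot in the frame of jar between 0 and 0.03 m and horizontal distance between tongs_foot and jar below 0.046 m and angle between tongs's own x axis and vertical below 0.7 rad and linear speed of tongs below 0.05 m/s and contact force between tongs and the fingers below 0.1 N) or (z of spatula_foot in the frame of jar between 0 and 0.03 m and horizontal distance between spatula_foot and jar below 0.046 m and angle between spatula's own x axis and vertical below 0.7 rad and linear speed of spatula below 0.05 m/s and contact force between spatula and the fingers below 0.1 N))), for 0.2 s.
4. both tools stand in the jar, released (z of tongs_foot in the frame of jar between 0 and 0.03 m and horizontal distance between each of tongs_foot, spatula_foot and jar below 0.046 m and angle between each of tongs, spatula's own x axis and vertical below 0.7 rad and linear speed of each of tongs, spatula below 0.05 m/s and contact force between each of tongs, spatula and the fingers below 0.1 N and z of spatula_foot in the frame of jar between 0 and 0.03 m), for 0.2 s.
At the end, for the whole second after the job is handed in: Jaw at 75 mm or more, jar axis within 6 mm of the seat and upright (0.06 rad), lever beyond 0.85 rad; both tools released, at rest, heads up within 0.7 rad of upright, handle ends in the jar (under 30 mm above its underside, within 46 mm of its axis) (all of step 2 and all of step 4); the robot touches nothing.
It fails at once if the jar is tipped by more than 0.35 rad (angle between jar's own z axis and vertical above 0.35 rad).
It fails at once if a tool is dropped into the jar (falling faster than 0.9 m/s inside it) ((horizontal distance between tongs_foot and jar below 0.046 m and z of tongs_foot in the frame of jar below 0.12 m and linear speed of tongs above 0.9 m/s) or (horizontal distance between spatula_foot and jar below 0.046 m and z of spatula_foot in the frame of jar below 0.12 m and linear speed of spatula above 0.9 m/s)).
It fails at once if saucer, sieve or lid pushed more than 30 mm (distance of any of saucer, sieve, lid from where it was at the start of the episode above 0.03 m).
It also fails if it takes over 72 s, if anything falls off the work surface, if the arm or the gripper's body presses on something with over 40 N, if the wrist force passes 120 N, or if a joint passes its speed limit or range.

## Working session

There is one attempt and no reset: what is moved stays moved. The work goes in short steps, Python scripts to look and compute and a shell command to move; the robot and the scene stay as the last step left them, time stands still between calls to the robot, and variables do not carry over. Pictures are saved under pics/ and viewed, at most 10 in all, crops included, and the job is handed in when it is done.

```bash
mkdir -p pics; ls
python3 - <<'E'
from workcell import ctrl
import cv2
for n in("top","side"):
    im=ctrl.get_image(n); cv2.imwrite(f"pics/{n}0.png",im[:,:,::-1]); print(n,ctrl.camera_model(n))
print(ctrl.get_obs())
E
```

```text
pics
top {'fx': 457.6866150712347, 'fy': 457.6866150712347, 'cx': 256.9479056515326, 'cy': 192.55609145559018, 'position': array([ 402.48957877,   74.32821407, 1406.37109729]), 'attitude': array([ 0.097158  , -0.10503411, -1.56279825])}
side {'fx': 452.5506788390074, 'fy': 452.5506788390074, 'cx': 260.68422637607364, 'cy': 195.74378760624094, 'position': array([-330.28493628,  458.8409389 , 1158.60377127]), 'attitude': array([ 0.48729134, -0.72743552, -1.85955549])}
{'t': 0.1, 'qpos': array([-1.17995366e+00,  4.23803406e-01,  1.63059228e+00,  2.04652000e-05,
        1.08859379e+00, -1.90113043e-02]), 'qvel': array([ 0.00172508, -0.00105334, -0.00230805,  0.00012193, -0.00120197,
        0.0007983 ]), 'joint_torque': array([-2.69568991e-04, -5.45615923e+01, -2.74325591e+01,  6.45622518e-02,
        1.88040454e-02, -3.29484919e-05]), 'ee_pos': array([ 248.88069182, -572.76927621,  221.96345261]), 'orientation': array([-3.07451318e+00, -6.39005867e-01,  3.77432013e-04]), 'ft_force': array([ 0.00558286,  0.3408619 , -0.89567427]), 'moment': array([ 0.01835497, -0.06070002, -0.01169068]), 'grasp_force': 0.0, 'width': 87.36997447228926}
```

View pics/top0.png

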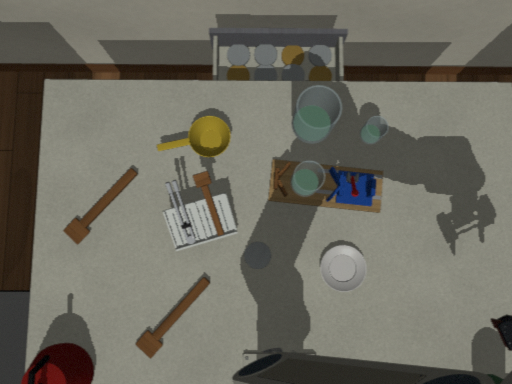

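View pics/side0.png

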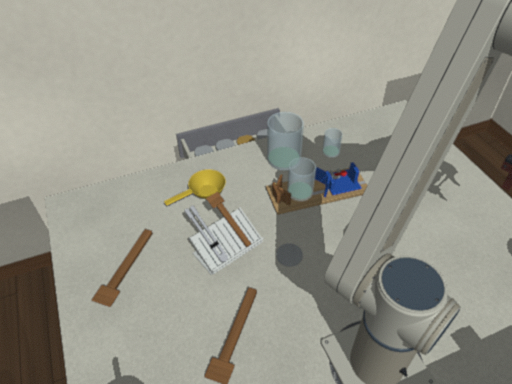

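The top picture shows the clamp at about (325,185) with the jar on it at (308,179), the drainer at (200,222), the sieve at (210,135), the saucer at (343,268) and the lid at (257,255).

Jar look-alikes in the top view are large (318,115), small (374,130) and middle (308,179) on the board; the middle one on the board is meant. Spatula look-alikes are (100,205) and (175,315) on the table, and the one on the drainer at (210,200), which is the only one starting in a lane. I'll confirm in enlarged crops.

```bash
cat > h.py <<'E'
import numpy as np, cv2
from scipy.spatial.transform import Rotation as R
from workcell import ctrl
def ray(n,u,v):
    c=ctrl.camera_model(n); d=np.array([(u-c['cx'])/c['fx'],-(v-c['cy'])/c['fy'],-1.])
    return np.array(c['position']),R.from_rotvec(c['attitude']).apply(d)
def px2w(n,u,v,z):
    p,d=ray(n,u,v); return p+d*(z-p[2])/d[2]
def w2px(n,P):
    c=ctrl.camera_model(n); q=R.from_rotvec(c['attitude']).inv().apply(np.array(P,float)-c['position'])
    return np.array([c['cx']+c['fx']*q[...,0]/-q[...,2], c['cy']-c['fy']*q[...,1]/-q[...,2]]).T
def tri(uvt,uvs):
    p,d=ray('top',*uvt); q,e=ray('side',*uvs); A=np.array([d,-e]).T
    s=np.linalg.lstsq(A,q-p,rcond=None)[0]; a=p+d*s[0]; b=q+e*s[1]
    return (a+b)/2,np.linalg.norm(a-b)
def crop(img,x0,y0,w,h,k): 
    return cv2.resize(img[y0:y0+h,x0:x0+w],None,fx=k,fy=k,interpolation=cv2.INTER_CUBIC)
E
python3 - <<'E'
from h import *
t=cv2.imread("pics/top0.png"); s=cv2.imread("pics/side0.png")
a=crop(t,260,150,130,66,6); b=crop(s,258,140,130,75,4)
cv2.imwrite("pics/c1.png",a)
c=crop(t,155,160,95,95,6); cv2.imwrite("pics/c2.png",c)
d=np.hstack([crop(s,175,180,100,95,4),crop(s,258,138,100,95,4)]); cv2.imwrite("pics/c3.png",d)
# distances: look-alike spatula lengths
f=lambda u,v,z:px2w('top',u,v,z)
print(np.linalg.norm(f(72,234,5)-f(134,172,5)),np.linalg.norm(f(143,350,5)-f(207,280,5)))
E
```

```text
264.2538004957727 275.5076808515866
```

View pics/c1.png

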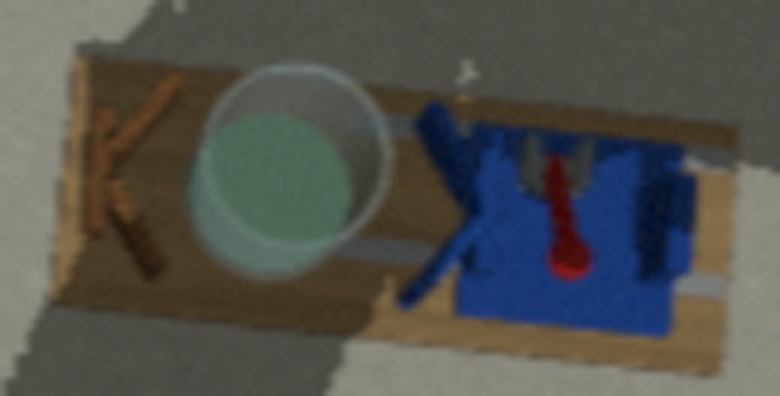

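View pics/c2.png

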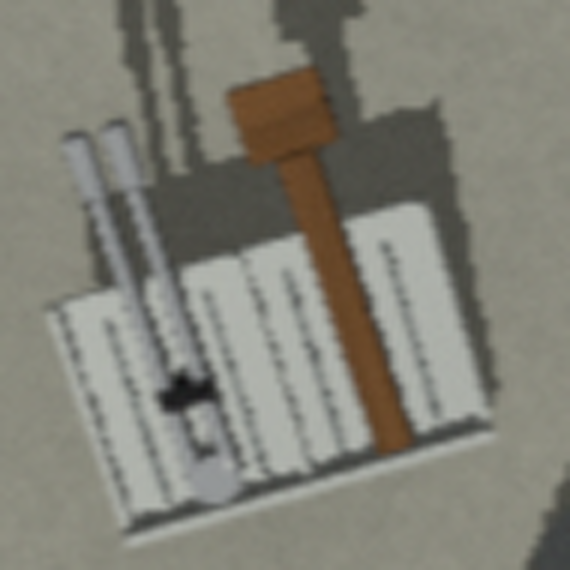

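View pics/c3.png

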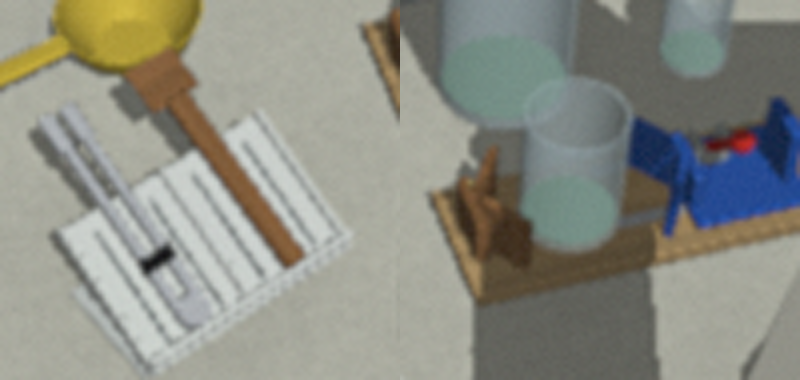

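The crops confirm three things: the jar between the V-blocks is the middle-sized one, the drainer spatula is the short one (the other two measure about 264 and 275 mm), and the tongs are in the drainer's left lane. Next I work out the poses from the picked pixels.

Run:
```python
from h import *
from scipy.optimize import least_squares as ls
np.set_printoptions(precision=1,suppress=True)
F=lambda x0,y0,k:(lambda u,v:(x0+(u+.5)/k-.5,y0+(v+.5)/k-.5))
c1=F(260,150,6);c2=F(155,160,6);s1=F(175,180,4);s2=F(258,138,4)
# clamp
px=np.array([c1(88,58),c1(72,303),c1(740,125),c1(722,375)])
X=np.array([[65,162,15],[-65,162,15],[65,-182,15],[-65,-182,15.]])
def T(p,X): return R.from_euler('z',p[2]).apply(X)+[p[0],p[1],0]
f=lambda p:(w2px('top',T(p,X))-px).ravel()
r=ls(f,[500,-80,0]);p=r.x;print('clamp',p[:2],np.degrees(p[2]),r.fun)
inv=lambda P:R.from_euler('z',-p[2]).apply(np.array(P)-[p[0],p[1],0])
Z=lambda uv,z:px2w('top',*uv,z)
for n,uv,z in [('knob',c1(570,258),99),('pivot',c1(555,180),31),('tabTopcorner1',c1(640,150),83),('tab2',c1(637,275),83),('tab r top',c1(668,145),83),('tab r bot',c1(664,278),83),('r2',c1(695,175),83),('rimL',c1(202,153),135),('rimR',c1(390,153),135),('rimT',c1(297,63),135),('rimB',c1(297,247),135),('jarfootL',c1(190,190),15),('jarfootB',c1(265,277),15)]:
    print(n,Z(uv,z),inv(Z(uv,z)))
rim=(Z(c1(202,153),135)+Z(c1(390,153),135)+Z(c1(297,63),135)+Z(c1(297,247),135))/4;print('rim',rim,inv(rim))
# drainer via tool geometry
for n,a,b in [('tongs_headL',c2(75,140),s1(47,122)),('tongs_headR',c2(117,127),s1(70,108)),('spHeadL',c2(232,92),s1(125,72)),('spHeadR',c2(316,70),s1(160,52)),('spfoot',c2(394,447),s1(290,262)),('tongfoot',c2(218,498),s1(200,325)),('drLtop',c2(52,308),s1(58,232)),('drRtop',c2(430,205),s1(260,110)),('drRlip',c2(494,432),s1(350,238)),('drLlip',c2(128,542),s1(152,372)),('knob',c1(570,258),s2(743-400,142)),('tabtopL',c1(640,275),s2(373,105)),('sieve',(210,120),(212,175))]:
    P,e=tri(a,b);print(n,P,round(e,1))
```

```text
clamp [ 607.5 -137.9] -5.65296343724335 [-0.7 -0.4 -2.2  0.3  1.4 -0.1  1.5  0. ]
knob [ 573.5 -213.3   99. ] [-26.4 -78.5  99. ]
pivot [ 622.3 -221.6   31. ] [ 22.9 -81.9  31. ]
tabTopcorner1 [ 629.1 -252.3   83. ] [  32.7 -111.8   83. ]
tab2 [ 567.4 -249.3   83. ] [ -28.9 -114.8   83. ]
tab r top [ 631.6 -266.1   83. ] [  36.6 -125.2   83. ]
tab r bot [ 566.  -262.4   83. ] [ -29. -128.   83.]
r2 [ 616.8 -278.9   83. ] [  23.2 -139.4   83. ]
rimL [617.4 -33.6 135. ] [ -0.4 104.7 135. ]
rimR [ 618.  -121.9  135. ] [  8.8  16.9 135. ]
rimT [660.7 -78.6 135. ] [ 47.1  64.2 135. ]
rimB [573.2 -77.8 135. ] [-40.1  56.4 135. ]
jarfootL [618.5 -37.5  15. ] [  1.  100.9  15. ]
jarfootB [573.8 -75.7  15. ] [-39.7  58.6  15. ]
rim [617.3 -78.  135. ] [  3.9  60.6 135. ]
tongs_headL [595.5 323.3 114.3] 2.9
tongs_headR [601.6 303.2 115.4] 3.2
spHeadL [619.6 250.9 115.7] 1.0
spHeadR [632.9 214.7 110. ] 7.5
spfoot [455.1 178.   34.7] 2.6
tongfoot [428.5 263.   33.8] 1.8
drLtop [519.1 340.3  76.9] 0.4
drRtop [570.3 158.1  82. ] 1.0
drRlip [462.2 126.9  30.8] 0.8
drLlip [406.7 308.3  27.8] 1.4
knob [ 574.5 -216.7   87.7] 2.1
tabtopL [ 562.4 -235.6  134.2] 5.7
sieve [794.6 197.7  40.5] 34.8
```

```bash
cat >> h.py <<'E'
def ori(yaw,b=0):
    y=np.radians(yaw);x=[np.cos(y),np.sin(y),0];z=[0,0,-1.];M=np.array([x,np.cross(z,x),z]).T
    return R.from_matrix(M)*R.from_euler('y',b,degrees=True)
BY=-5.65
def brd(x,y,z): return R.from_euler('z',BY,degrees=True).apply([x,y,z])+[607.5,-137.9,0]
def rel(P,O):
    o=ctrl.get_obs(); A=R.from_rotvec(o['orientation'])
    print('xyz',np.round(A.inv().apply(np.array(P)-o['ee_pos']),1),'rot',np.round((A.inv()*O).as_rotvec(),3),'q',np.round(o['qpos'],2),'tcp',np.round(o['ee_pos'],1),'yaw',round(np.degrees(np.arctan2(*A.as_matrix()[1::-1,0])),1))
E
python3 - <<'E'
from h import *
rel(brd(0,-176,150),ori(BY)); rel(brd(0,-176,50),ori(BY))
E
```

```text
xyz [ 416.5 -102.1   72.1] rot [-0.001  0.     0.508] q [-1.18  0.42  1.63  0.    1.09 -0.02] tcp [ 248.9 -572.8  222. ] yaw 23.5
xyz [ 416.5 -102.   172.1] rot [-0.001  0.     0.508] q [-1.18  0.42  1.63  0.    1.09 -0.02] tcp [ 248.9 -572.8  222. ] yaw 23.5
```

```bash
python3 -m inch '[{"xyz":[35,-8.5,6],"rot":[0,0,0.042]},{"xyz":[70,-17,12],"rot":[0,0,0.085]},{"xyz":[105,-26,18],"rot":[0,0,0.13]},{"xyz":[140,-34,24],"rot":[0,0,0.17]},{"xyz":[175,-43,30],"rot":[0,0,0.21]},{"xyz":[210,-51,36],"rot":[0,0,0.25]},{"xyz":[245,-60,42],"rot":[0,0,0.3]},{"xyz":[280,-68,48],"rot":[0,0,0.34]},{"xyz":[315,-77,54],"rot":[0,0,0.38]},{"xyz":[350,-86,60],"rot":[0,0,0.42]},{"xyz":[385,-94,66],"rot":[0,0,0.47]},{"xyz":[416,-102,72],"rot":[0,0,0.508]}]' 255
python3 - <<'E'
from h import *
rel(brd(0,-176,50),ori(BY))
E
```

```text
t: 1.1
ee_pos: [591.4, -312.2, 150.0]
orientation: [-3.137, 0.157, 0.001]
ft_force: [1.0, -1.4, 0.0]
width: 11.0
grasp_force: 0.0
xyz [ -1.1   1.  100. ] rot [-0.     0.    -0.001] q [-0.5   0.57  1.57  0.    1.    1.17] tcp [ 591.4 -312.2  150. ] yaw -5.7
```

```bash
python3 -m inch '[{"xyz":[-1,1,35],"rot":[0,0,0]},{"xyz":[-1,1,70],"rot":[0,0,0]},{"xyz":[-1,1,100],"rot":[0,0,0]},{"xyz":[-1,-7,100],"rot":[0,0,0]},{"xyz":[-1,-15,100],"rot":[0,0,0]},{"xyz":[-1,-22,100],"rot":[0,0,0]},{"xyz":[-1,-27,100],"rot":[0,0,0]},{"xyz":[-1,-32,100],"rot":[0,0,0]},{"xyz":[-1,-37,100],"rot":[0,0,0]},{"xyz":[-1,-42,100],"rot":[0,0,0]}]'
python3 - <<'E'
from h import *
t=ctrl.get_image('top');cv2.imwrite("pics/c4.png",crop(t[:,:,::-1],260,130,130,90,6))
E
```

```text
t: 1.93
ee_pos: [594.3, -272.4, 52.6]
orientation: [3.136, -0.154, 0.005]
ft_force: [0.2, -2.1, 4.0]
width: 0.7
grasp_force: 1.5
```

View pics/c4.png

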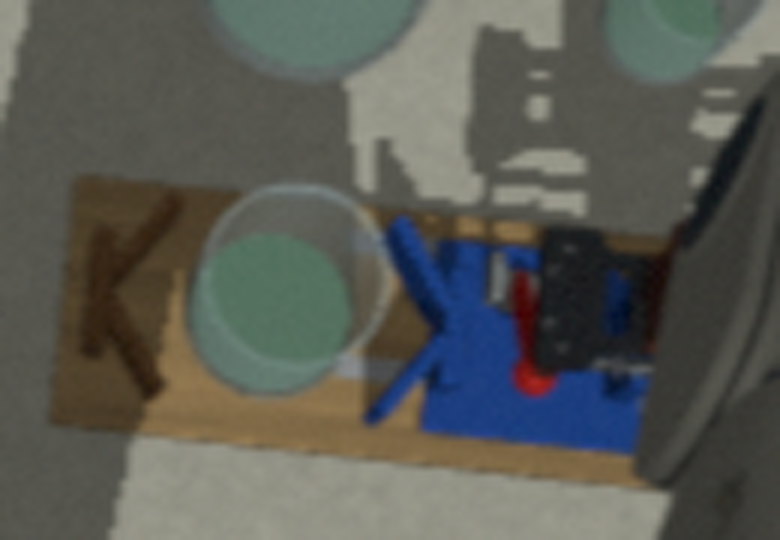

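The jaw has moved: the knob went from crop column 570 to 535, about 17 mm. I keep pushing.

```bash
python3 -m inch '[{"xyz":[0,-5,0],"rot":[0,0,0]},{"xyz":[0,-10,0],"rot":[0,0,0]},{"xyz":[0,-15,0],"rot":[0,0,0]},{"xyz":[0,-20,0],"rot":[0,0,0]},{"xyz":[0,-24,0],"rot":[0,0,0]},{"xyz":[0,-28,0],"rot":[0,0,0]},{"xyz":[0,-32,0],"rot":[0,0,0]},{"xyz":[0,-36,0],"rot":[0,0,0]},{"xyz":[0,-40,0],"rot":[0,0,0]},{"xyz":[0,-44,0],"rot":[0,0,0]},{"xyz":[0,-47,0],"rot":[0,0,0]},{"xyz":[0,-50,0],"rot":[0,0,0]}]'
python3 -m inch '[{"xyz":[0,-2,0],"rot":[0,0,0]},{"xyz":[0,-4,0],"rot":[0,0,0]},{"xyz":[0,-5,0],"rot":[0,0,0]}]'
python3 -m inch '[{"xyz":[0,-2,0],"rot":[0,0,0]},{"xyz":[0,-3,0],"rot":[0,0,0]},{"xyz":[0,-3,0],"rot":[0,0,0]}]'
```

```text
t: 2.98
ee_pos: [598.2, -222.3, 50.7]
orientation: [3.137, -0.154, 0.001]
ft_force: [0.7, -6.2, 2.3]
width: 0.8
grasp_force: 2.6
t: 3.23
ee_pos: [598.7, -217.2, 50.7]
orientation: [3.137, -0.154, 0.001]
ft_force: [0.7, -5.7, 2.4]
width: 0.3
grasp_force: 2.6
t: 3.48
ee_pos: [598.8, -216.2, 50.8]
orientation: [3.135, -0.153, 0.001]
ft_force: [0.2, -14.8, 0.5]
width: 0.4
grasp_force: 6.7
```

The force rose to 15 N and motion stopped, so the jaw is snug. I back off, lift and look.

```bash
python3 -m inch '[{"xyz":[0,10,0],"rot":[0,0,0]},{"xyz":[0,25,0],"rot":[0,0,0]},{"xyz":[0,35,-35],"rot":[0,0,0]},{"xyz":[0,35,-75],"rot":[0,0,0]},{"xyz":[0,60,-110],"rot":[0,0,0]},{"xyz":[-30,90,-115],"rot":[0,0,0]},{"xyz":[-60,115,-115],"rot":[0,0,0]},{"xyz":[-60,115,-115],"rot":[0,0,0]}]'
python3 - <<'E'
from h import *
t=ctrl.get_image('top');s=ctrl.get_image('side')
cv2.imwrite("pics/c5.png",np.hstack([crop(t[:,:,::-1],262,150,100,70,5),crop(s[:,:,::-1],262,150,60,70,5)]))
E
```

```text
t: 4.15
ee_pos: [522.6, -326.0, 166.0]
orientation: [-3.137, 0.16, 0.004]
ft_force: [0.3, 0.2, -1.1]
width: 0.5
grasp_force: 0.0
```

View pics/c5.png

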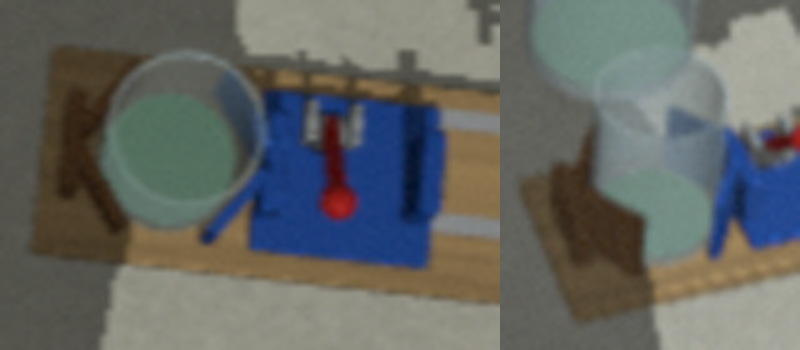

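The jar sits in both V-blocks and the lever is still raised, with the knob at crop (339,201). I now measure the knob and the rim, and plan the press with the gripper turned 90° so its body clears the jar.

Run:
```python
from h import *
np.set_printoptions(precision=1,suppress=True)
g=lambda u,v:(262+(u+.5)/5-.5,150+(v+.5)/5-.5)
inv=lambda P:R.from_euler('z',-BY,degrees=True).apply(np.array(P)-[607.5,-137.9,0])
k=px2w('top',*g(339,201),99);print('knob',k,inv(k))
P=[px2w('top',*g(*q),135) for q in[(105,128),(268,128),(186,50),(186,205)]];c=sum(P)/4;print('rim',c,inv(c),P)
kb=inv(k);piv=kb+[42.4,0,-67.8]
rel(brd(kb[0],kb[1]-2,160),ori(90+BY))
th=np.radians([58,50,42,34,26,18,10,2]);
for t in th: print(piv+80*np.array([-np.cos(t),0,np.sin(t)])+[0,0,11])
```

```text
knob [ 581.2 -140.8   99. ] [-25.9  -5.5  99. ]
rim [617.5 -49.4 135. ] [  1.2  89.1 135. ] [array([616.9,  -3.6, 135. ]), array([617.5, -95.4, 135. ]), array([661.9, -49.5, 135. ]), array([573.5, -48.9, 135. ])]
xyz [  36.3 -185.7    5.7] rot [-0.  -0.  -1.6] q [-0.6  0.5  1.7  0.   1.   1.1] tcp [ 526.1 -323.8  165.5] yaw -5.8
[-25.9  -5.5 110. ]
[-35.   -5.5 103.5]
[-43.   -5.5  95.7]
[-49.9  -5.5  86.9]
[-55.4  -5.5  77.3]
[-59.6  -5.5  66.9]
[-62.3  -5.5  56.1]
[-63.5  -5.5  45. ]
```

```bash
python3 -m inch '[{"xyz":[3,-15,0],"rot":[0,0,-0.12]},{"xyz":[6,-31,1],"rot":[0,0,-0.24]},{"xyz":[9,-46,1],"rot":[0,0,-0.36]},{"xyz":[12,-62,2],"rot":[0,0,-0.48]},{"xyz":[15,-77,2],"rot":[0,0,-0.6]},{"xyz":[18,-93,3],"rot":[0,0,-0.72]},{"xyz":[21,-108,3],"rot":[0,0,-0.84]},{"xyz":[24,-124,4],"rot":[0,0,-0.96]},{"xyz":[27,-140,4],"rot":[0,0,-1.08]},{"xyz":[30,-155,5],"rot":[0,0,-1.2]},{"xyz":[33,-170,5],"rot":[0,0,-1.32]},{"xyz":[36,-186,6],"rot":[0,0,-1.44]}]'
python3 -m inch '[{"xyz":[0,0,0],"rot":[0,0,-0.13]},{"xyz":[0,0,20],"rot":[0,0,-0.13]},{"xyz":[0,0,40],"rot":[0,0,-0.13]}]'
python3 - <<'E'
from h import *
rel(brd(-25.9,-7.5,110),ori(90+BY))
E
```

```text
t: 5.25
ee_pos: [582.4, -139.5, 159.1]
orientation: [-2.453, -1.961, 0.0]
ft_force: [0.1, -0.2, 0.3]
width: 0.7
grasp_force: 0.0
t: 5.5
ee_pos: [583.4, -139.9, 119.7]
orientation: [2.325, 2.111, 0.002]
ft_force: [-0.2, 0.1, -0.3]
width: 0.5
grasp_force: 0.0
xyz [-3.1 -2.1  9.7] rot [ 0.002 -0.     0.002] q [-0.26  0.52  1.75  0.    0.87 -0.16] tcp [ 583.4 -139.9  119.7] yaw 84.5
```

```bash
python3 -m inch '[{"xyz":[-3,-2,10],"rot":[0,0,0]},{"xyz":[-3,-11,16],"rot":[0,0,0]},{"xyz":[-3,-19,24],"rot":[0,0,0]},{"xyz":[-3,-26,33],"rot":[0,0,0]},{"xyz":[-3,-32,43],"rot":[0,0,0]},{"xyz":[-3,-36,53],"rot":[0,0,0]},{"xyz":[-3,-38,60],"rot":[0,0,0]},{"xyz":[-3,-40,66],"rot":[0,0,0]},{"xyz":[-3,-40,71],"rot":[0,0,0]},{"xyz":[-3,-40,74],"rot":[0,0,0]},{"xyz":[-3,-40,75],"rot":[0,0,0]},{"xyz":[-3,-40,75],"rot":[0,0,0]}]'
```

```text
t: 6.5
ee_pos: [542.0, -140.4, 44.6]
orientation: [2.329, 2.109, 0.0]
ft_force: [0.1, 0.8, 0.4]
width: 0.3
grasp_force: 0.0
```

```bash
python3 -m inch '[{"xyz":[0,0,3],"rot":[0,0,0]},{"xyz":[0,0,5],"rot":[0,0,0]},{"xyz":[0,0,6],"rot":[0,0,0]},{"xyz":[0,0,6],"rot":[0,0,0]}]'
python3 - <<'E'
from h import *
t=ctrl.get_image('top');s=ctrl.get_image('side')
cv2.imwrite("pics/c6.png",np.hstack([crop(t[:,:,::-1],262,150,90,70,5),crop(s[:,:,::-1],282,140,70,70,5)]))
E
```

```text
t: 6.83
ee_pos: [541.7, -140.3, 38.5]
orientation: [-2.328, -2.109, 0.0]
ft_force: [-0.5, -1.1, 0.2]
width: 0.4
grasp_force: 0.0
```

View pics/c6.png

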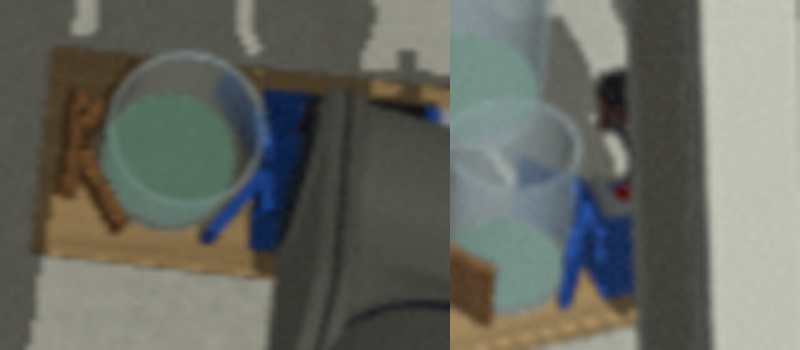

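The gripper hides the knob. I lift clear and locate the red knob by colour in both cameras.

```bash
python3 -m inch '[{"xyz":[0,0,-30],"rot":[0,0,0]},{"xyz":[0,0,-65],"rot":[0,0,0]},{"xyz":[-30,-20,-100],"rot":[0,0,0]},{"xyz":[-65,-40,-110],"rot":[0,0,0]},{"xyz":[-100,-60,-115],"rot":[0,0,0]},{"xyz":[-130,-70,-115],"rot":[0,0,0]},{"xyz":[-150,-70,-115],"rot":[0,0,0]}]'
cat >> h.py <<'E'
def red(n,x0,y0,x1,y1):
    im=ctrl.get_image(n).astype(int)[y0:y1,x0:x1]; m=(im[...,0]>80)&(im[...,0]>2.2*im[...,1])&(im[...,0]>2.2*im[...,2])
    v,u=np.nonzero(m); return m.sum(), (x0+u.min(),x0+u.max(),y0+v.min(),y0+v.max()) if m.any() else None, [(y0+r,x0+np.nonzero(m[r])[0].min(),x0+np.nonzero(m[r])[0].max()) for r in np.unique(v)]
E
python3 - <<'E'
from h import *
for n,b in(('top',(300,150,380,230)),('side',(290,130,400,230))): print(n,red(n,*b))
for th in (58,30,2):
    t=np.radians(th);P=brd(16.5-80*np.cos(t),-5.5,31+80*np.sin(t));print(th,w2px('top',P),w2px('side',P))
E
```

```text
t: 7.52
ee_pos: [454.9, -285.0, 154.8]
orientation: [2.329, 2.106, -0.001]
ft_force: [0.8, -0.1, -0.7]
width: 0.5
grasp_force: 0.0
top (np.int64(29), (np.int64(327), np.int64(332), np.int64(187), np.int64(192)), [(np.int64(187), np.int64(329), np.int64(330)), (np.int64(188), np.int64(327), np.int64(331)), (np.int64(189), np.int64(327), np.int64(332)), (np.int64(190), np.int64(327), np.int64(332)), (np.int64(191), np.int64(327), np.int64(332)), (np.int64(192), np.int64(328), np.int64(331))])
side (np.int64(22), (np.int64(320), np.int64(325), np.int64(175), np.int64(179)), [(np.int64(175), np.int64(322), np.int64(323)), (np.int64(176), np.int64(321), np.int64(324)), (np.int64(177), np.int64(320), np.int64(325)), (np.int64(178), np.int64(320), np.int64(325)), (np.int64(179), np.int64(321), np.int64(324))])
58 [329.40585242 189.79349361] [322.49837746 175.57434621]
30 [327.10403639 200.08626396] [324.73212453 186.95012818]
2 [324.86508239 204.96653428] [324.81016831 196.76438564]
```

The lever is still raised; the fingers slid off outside the knob. I'll plunge further inward this time, down onto the lever bar. First I triangulate the knob.

Run:
```python
from h import *
P,e=tri((329.6,189.9),(322.6,177.3));print(P,e,R.from_euler('z',-BY,degrees=True).apply(P-[607.5,-137.9,0]))
rel(brd(-27,-7,125),ori(90+BY))
```

```text
[ 582.266808   -142.95515992   88.93926139] 0.13307380733785526 [-24.61291834  -7.51484339  88.93926139]
xyz [155.3 107.7  29.4] rot [ 0.002  0.001 -0.004] q [-0.58  0.39  1.87 -0.    0.88 -0.48] tcp [ 456.8 -285.6  154.4] yaw 84.1
```

```bash
python3 -m inch '[{"xyz":[35,24,0],"rot":[0,0,0]},{"xyz":[70,49,0],"rot":[0,0,0]},{"xyz":[105,73,10],"rot":[0,0,0]},{"xyz":[140,97,20],"rot":[0,0,0]},{"xyz":[155,108,30],"rot":[0,0,0]},{"xyz":[155,108,40],"rot":[0,0,0]},{"xyz":[155,108,48],"rot":[0,0,0]},{"xyz":[155,107,56],"rot":[0,0,0]},{"xyz":[155,106,64],"rot":[0,0,0]},{"xyz":[155,105,72],"rot":[0,0,0]},{"xyz":[155,104,80],"rot":[0,0,0]}]'
python3 -m inch '[{"xyz":[0,-1,8],"rot":[0,0,0]},{"xyz":[0,-2,14],"rot":[0,0,0]},{"xyz":[0,-3,20],"rot":[0,0,0]},{"xyz":[0,-4,25],"rot":[0,0,0]},{"xyz":[0,-5,29],"rot":[0,0,0]},{"xyz":[0,-6,32],"rot":[0,0,0]},{"xyz":[0,-6,32],"rot":[0,0,0]}]'
```

```text
t: 8.53
ee_pos: [558.9, -136.2, 71.1]
orientation: [-2.308, -2.088, 0.032]
ft_force: [-48.5, 5.5, 30.7]
width: 0.4
grasp_force: 24.0
t: 9.12
ee_pos: [570.1, -139.2, 42.5]
orientation: [2.329, 2.107, 0.001]
ft_force: [-2.3, -0.7, 11.3]
width: 1.0
grasp_force: 4.9
```

```bash
python3 -m inch '[{"xyz":[0,-1,2],"rot":[0,0,0]},{"xyz":[0,-1,3],"rot":[0,0,0]},{"xyz":[0,-1,3],"rot":[0,0,0]}]'
python3 -m inch '[{"xyz":[0,0,2],"rot":[0,0,0]},{"xyz":[0,0,3],"rot":[0,0,0]},{"xyz":[0,0,3],"rot":[0,0,0]}]'
python3 - <<'E'
from h import *
print(red('side',290,130,400,230))
E
```

```text
t: 9.37
ee_pos: [570.4, -139.2, 41.3]
orientation: [2.327, 2.105, 0.003]
ft_force: [-3.8, 0.3, 22.3]
width: 0.3
grasp_force: 9.8
t: 9.62
ee_pos: [573.2, -139.7, 39.0]
orientation: [2.324, 2.102, 0.008]
ft_force: [3.1, 0.8, 20.7]
width: 0.3
grasp_force: 8.5
(np.int64(0), None, [])
```

```bash
python3 -m inch '[{"xyz":[0,0,-30],"rot":[0,0,0]},{"xyz":[0,0,-65],"rot":[0,0,0]},{"xyz":[-30,-20,-100],"rot":[0,0,0]},{"xyz":[-65,-40,-110],"rot":[0,0,0]},{"xyz":[-100,-70,-115],"rot":[0,0,0]},{"xyz":[-130,-100,-115],"rot":[0,0,0]},{"xyz":[-150,-105,-115],"rot":[0,0,0]}]'
python3 - <<'E'
from h import *
t=red('top',300,150,380,230);s=red('side',290,130,400,230)
print(t[1],t[2]);print(s[1],s[2])
for th in (20,10,2):
    a=np.radians(th)
    for px in(17,24):
        P=brd(px-80*np.cos(a),-7,31+80*np.sin(a));print(th,px,w2px('top',P),w2px('side',P))
E
```

```text
t: 10.25
ee_pos: [446.0, -277.6, 151.0]
orientation: [-2.329, -2.107, 0.001]
ft_force: [0.9, 0.3, -0.1]
width: 0.6
grasp_force: 0.0
(np.int64(323), np.int64(329), np.int64(174), np.int64(203)) [(np.int64(174), np.int64(328), np.int64(328)), (np.int64(175), np.int64(328), np.int64(328)), (np.int64(176), np.int64(327), np.int64(328)), (np.int64(177), np.int64(327), np.int64(329)), (np.int64(178), np.int64(327), np.int64(329)), (np.int64(179), np.int64(327), np.int64(329)), (np.int64(180), np.int64(327), np.int64(329)), (np.int64(181), np.int64(327), np.int64(328)), (np.int64(182), np.int64(326), np.int64(328)), (np.int64(183), np.int64(326), np.int64(328)), (np.int64(184), np.int64(326), np.int64(328)), (np.int64(185), np.int64(326), np.int64(328)), (np.int64(186), np.int64(326), np.int64(328)), (np.int64(187), np.int64(326), np.int64(328)), (np.int64(188), np.int64(326), np.int64(328)), (np.int64(189), np.int64(326), np.int64(328)), (np.int64(190), np.int64(326), np.int64(328)), (np.int64(191), np.int64(326), np.int64(328)), (np.int64(192), np.int64(326), np.int64(328)), (np.int64(193
[... 1081 characters left out ...]
, (np.int64(189), np.int64(321), np.int64(322)), (np.int64(190), np.int64(321), np.int64(323)), (np.int64(191), np.int64(322), np.int64(325)), (np.int64(192), np.int64(322), np.int64(326)), (np.int64(193), np.int64(322), np.int64(326)), (np.int64(194), np.int64(322), np.int64(326)), (np.int64(195), np.int64(323), np.int64(325))]
20 17 [326.78402409 202.41537665] [325.37757081 190.58544116]
20 24 [326.98257814 200.08116324] [324.57767065 189.13686008]
10 17 [325.97722457 204.0904727 ] [325.37394709 194.08421405]
10 24 [326.17443918 201.77712483] [324.57800858 192.63235871]
2 17 [325.37437133 204.85405045] [325.16584173 196.56506481]
2 24 [325.57042771 202.55839096] [324.37435426 195.11284321]
```

Run:
```python
from h import *
inv=lambda P:R.from_euler('z',-BY,degrees=True).apply(P-[607.5,-137.9,0])
P,e=tri((326.3,200.8),(324.2,193.3));print(inv(P),e)
rel(brd(-57,-9,70),ori(90+BY))
```

```text
[-50.80048119  -8.18877163  37.147119  ] 0.13888955794192726
xyz [148.9  88.3  80.8] rot [-0.     0.001 -0.006] q [-0.58  0.38  1.9  -0.    0.86 -0.48] tcp [ 446.6 -280.1  150.9] yaw 84.0
```

```bash
python3 -m inch '[{"xyz":[37,23,0],"rot":[0,0,0]},{"xyz":[75,46,10],"rot":[0,0,0]},{"xyz":[112,70,30],"rot":[0,0,0]},{"xyz":[149,93,55],"rot":[0,0,0]},{"xyz":[149,93,80],"rot":[0,0,0]},{"xyz":[149,93,95],"rot":[0,0,0]},{"xyz":[149,93,100],"rot":[0,0,0]},{"xyz":[149,93,103],"rot":[0,0,0]},{"xyz":[149,93,105],"rot":[0,0,0]}]'
python3 -m inch '[{"xyz":[0,0,2],"rot":[0,0,0]},{"xyz":[0,0,4],"rot":[0,0,0]},{"xyz":[0,0,4],"rot":[0,0,0]}]'
```

```text
t: 11.1
ee_pos: [556.3, -137.8, 45.8]
orientation: [-2.328, -2.107, 0.001]
ft_force: [-2.4, 1.4, 4.2]
width: 0.3
grasp_force: 2.0
t: 11.35
ee_pos: [556.5, -138.3, 43.8]
orientation: [-2.33, -2.107, -0.0]
ft_force: [-6.7, 4.3, 17.4]
width: 0.8
grasp_force: 8.3
```

The knob contact height (z about 45 mm, 17 N) puts the lever at its stop. Next I lift and go for the tongs, gripping about 140 mm up the handle with the gripper tilted 30° back towards the robot.

```bash
python3 -m inch '[{"xyz":[0,0,1],"rot":[0,0,0]},{"xyz":[0,0,-30],"rot":[0,0,0]},{"xyz":[0,0,-70],"rot":[0,0,0]},{"xyz":[0,0,-110],"rot":[0,0,0]},{"xyz":[0,0,-150],"rot":[0,0,0]},{"xyz":[0,0,-190],"rot":[0,0,0]},{"xyz":[0,0,-200],"rot":[0,0,0]}]' 52
cat >> h.py <<'E'
H=17.2
hd=np.array([np.cos(np.radians(H)),np.sin(np.radians(H)),0])
up=hd*np.cos(np.radians(25))+[0,0,np.sin(np.radians(25))]
TM=np.array([513.5,288,74.5]); SM=np.array([540.5,205.5,74])
def gtcp(M,s,b,dep=14): 
    O=ori(H,b); return M+(s-100)*up+dep*O.apply([0,0,1]),O
E
python3 - <<'E'
from h import *
P,O=gtcp(TM,140,-30); print(P)
A=P-90*O.apply([0,0,1]); print(A); rel(A,O); rel(P,O)
t=red('top',300,150,380,230);s=red('side',290,130,400,230); print(t[1],s[1])
E
```

```text
t: 11.93
ee_pos: [560.3, -139.8, 249.9]
orientation: [2.322, 2.1, 0.011]
ft_force: [1.0, 0.1, -0.2]
width: 43.8
grasp_force: 0.0
[541.4441002  296.65014399  79.28037482]
[584.4316265  309.95700624 157.22266116]
xyz [450.1 -22.4  91.3] rot [ 0.318 -0.467  1.139] q [-0.26  0.32  1.72 -0.    1.09 -0.16] tcp [ 560.3 -139.8  249.9] yaw 84.2
xyz [432.8 -64.8 168.8] rot [ 0.318 -0.467  1.139] q [-0.26  0.32  1.72 -0.    1.09 -0.16] tcp [ 560.3 -139.8  249.9] yaw 84.2
(np.int64(323), np.int64(329), np.int64(175), np.int64(203)) (np.int64(316), np.int64(325), np.int64(178), np.int64(196))
```

```bash
python3 -m inch '[{"xyz":[38,-2,0],"rot":[0.027,-0.039,0.095]},{"xyz":[76,-4,0],"rot":[0.053,-0.078,0.19]},{"xyz":[114,-6,0],"rot":[0.08,-0.117,0.285]},{"xyz":[152,-8,0],"rot":[0.106,-0.156,0.38]},{"xyz":[190,-10,5],"rot":[0.133,-0.195,0.475]},{"xyz":[228,-12,10],"rot":[0.159,-0.234,0.57]},{"xyz":[266,-14,20],"rot":[0.186,-0.273,0.665]},{"xyz":[304,-16,30],"rot":[0.212,-0.312,0.76]},{"xyz":[342,-18,45],"rot":[0.239,-0.35,0.855]},{"xyz":[380,-20,60],"rot":[0.265,-0.39,0.95]},{"xyz":[416,-21,76],"rot":[0.292,-0.43,1.045]},{"xyz":[450,-22,91],"rot":[0.318,-0.467,1.139]}]'
python3 - <<'E'
from h import *
P,O=gtcp(TM,140,-30)
A=P-90*O.apply([0,0,1]); rel(A,O); rel(P,O)
E
```

```text
t: 13.03
ee_pos: [578.5, 313.5, 147.3]
orientation: [2.926, 0.44, -0.809]
ft_force: [0.6, -0.2, -1.2]
width: 69.8
grasp_force: 0.0
xyz [ -1.1   5.1 -11. ] rot [-0.005  0.015 -0.   ] q [0.44 0.82 1.2  0.08 1.65 1.7 ] tcp [578.5 313.5 147.3] yaw 17.2
xyz [ 0.3  5.6 79. ] rot [-0.005  0.015 -0.   ] q [0.44 0.82 1.2  0.08 1.65 1.7 ] tcp [578.5 313.5 147.3] yaw 17.2
```

```bash
python3 -m inch '[{"xyz":[0,5,10],"rot":[0,0.015,0]},{"xyz":[0,5.5,30],"rot":[0,0.015,0]},{"xyz":[0,5.5,50],"rot":[0,0.015,0]},{"xyz":[0,5.5,65],"rot":[0,0.015,0]},{"xyz":[0,5.5,74],"rot":[0,0.015,0]},{"xyz":[0,5.5,78],"rot":[0,0.015,0]},{"xyz":[0,5.5,78],"rot":[0,0.015,0]}]'
python3 - <<'E'
from h import *
P,O=gtcp(TM,140,-30);rel(P,O)
t=ctrl.get_image('top');s=ctrl.get_image('side')
cv2.imwrite("pics/c7.png",np.hstack([crop(t[:,:,::-1],150,150,80,100,5),crop(s[:,:,::-1],175,180,80,100,5)]))
E
```

```text
t: 13.62
ee_pos: [542.3, 294.8, 82.0]
orientation: [2.934, 0.448, -0.785]
ft_force: [0.0, 0.7, -0.6]
width: 70.1
grasp_force: 0.0
xyz [ 1.1 -2.   2.5] rot [-0.005 -0.002  0.004] q [0.44 0.83 1.35 0.08 1.48 1.68] tcp [542.3 294.8  82. ] yaw 17.5
```

View pics/c7.png

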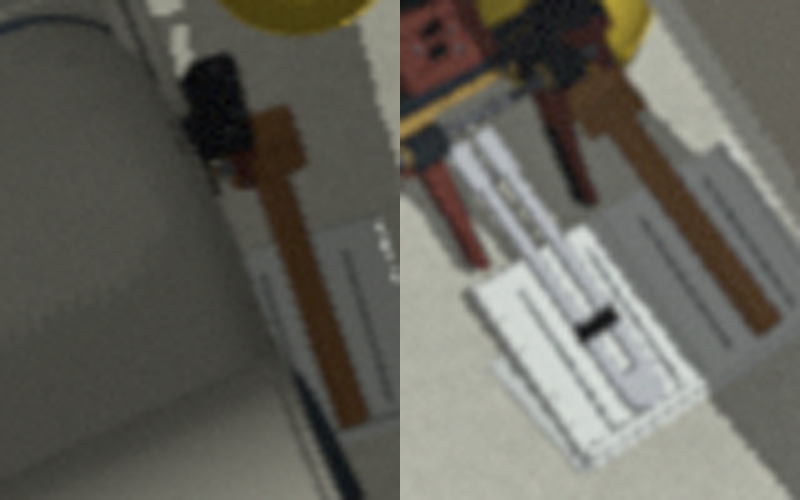

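In the side crop the fingers, with tips at (480,265) and (590,200), straddle the tongs just beyond the plate edge. I close on them.

```bash
python3 -m inch '[{"xyz":[0,-2,1],"rot":[0,0,0]},{"xyz":[0,-2,1],"rot":[0,0,0]},{"xyz":[0,-2,1],"rot":[0,0,0]},{"xyz":[0,-2,1],"rot":[0,0,0]},{"xyz":[0,-2,1],"rot":[0,0,0]},{"xyz":[0,-2,1],"rot":[0,0,0]}]' 255
python3 - <<'E'
from h import *
o=ctrl.get_obs();A=R.from_rotvec(o['orientation']);F=TM-100*up
print('foot in tcp',A.inv().apply(F-o['ee_pos']),'dir',A.inv().apply(up))
rel(o['ee_pos']+np.array([0,0,120]),A)
# placing: yaw -4.5, b=28, foot at jar + 24 outward
np.save('tfoot.npy',A.inv().apply(F-o['ee_pos']))
O=ori(-4.5,28);f=A.inv().apply(F-o['ee_pos'])
for z in(150,24):
    P=np.array([617.5+24*np.cos(np.radians(4.5)),-49.4-24*np.sin(np.radians(4.5)),z])-O.apply(f);print(P); rel(P,O)
E
```

```text
t: 14.22
ee_pos: [542.3, 297.3, 82.8]
orientation: [2.936, 0.449, -0.781]
ft_force: [0.0, 0.1, -0.3]
width: 33.0
grasp_force: 0.0
foot in tcp [-79.91451688   0.59328708 103.81726638] dir [ 0.57759698 -0.00156954 -0.81632057]
xyz [ -59.5   -0.8 -104.2] rot [0. 0. 0.] q [0.44 0.83 1.35 0.08 1.48 1.68] tcp [542.3 297.3  82.8] yaw 17.5
[663.22637371 -52.40362202 279.18279858]
xyz [ -88.6  368.5 -178.5] rot [-0.001  0.996  0.397] q [0.44 0.83 1.35 0.08 1.48 1.68] tcp [542.3 297.3  82.8] yaw 17.5
[663.22637371 -52.40362202 153.18279858]
xyz [-26.1 369.4 -69.1] rot [-0.001  0.996  0.397] q [0.44 0.83 1.35 0.08 1.48 1.68] tcp [542.3 297.3  82.8] yaw 17.5
```

```bash
python3 -m inch '[{"xyz":[0,0,0],"rot":[0,0,0]},{"xyz":[0,0,0],"rot":[0,0,0]},{"xyz":[0,0,0],"rot":[0,0,0]},{"xyz":[0,0,0],"rot":[0,0,0]},{"xyz":[-15,0,-26],"rot":[0,0,0]},{"xyz":[-30,0,-52],"rot":[0,0,0]},{"xyz":[-45,0,-78],"rot":[0,0,0]},{"xyz":[-60,0,-104],"rot":[0,0,0]},{"xyz":[-75,0,-130],"rot":[0,0,0]},{"xyz":[-75,0,-130],"rot":[0,0,0]}]'
python3 - <<'E'
from h import *
o=ctrl.get_obs();f=np.load('tfoot.npy');O=ori(-4.5,28)
P=np.array([617.5+24*np.cos(np.radians(4.5)),-49.4-24*np.sin(np.radians(4.5)),165])-O.apply(f);rel(P,O)
# look for tongs in the side image: save crop, no view
E
```

```text
t: 15.05
ee_pos: [544.3, 297.3, 238.9]
orientation: [2.942, 0.451, -0.768]
ft_force: [-0.3, 0.3, 0.2]
width: 26.0
grasp_force: 30.0
xyz [-20.1 368.8 -55.7] rot [-0.005  0.987  0.397] q [0.44 0.66 1.28 0.08 1.7  1.7 ] tcp [544.3 297.3 238.9] yaw 17.6
```

```bash
python3 -m inch '[{"xyz":[-2,31,-8],"rot":[0,0.082,0.033]},{"xyz":[-4,62,-16],"rot":[0,0.165,0.066]},{"xyz":[-6,93,-24],"rot":[0,0.247,0.1]},{"xyz":[-8,124,-30],"rot":[0,0.33,0.132]},{"xyz":[-10,155,-36],"rot":[0,0.411,0.165]},{"xyz":[-12,186,-41],"rot":[0,0.494,0.2]},{"xyz":[-14,217,-45],"rot":[0,0.576,0.23]},{"xyz":[-16,248,-48],"rot":[0,0.658,0.264]},{"xyz":[-17,279,-50],"rot":[0,0.74,0.3]},{"xyz":[-18,310,-52],"rot":[0,0.823,0.33]},{"xyz":[-19,340,-54],"rot":[0,0.905,0.364]},{"xyz":[-20,369,-56],"rot":[-0.005,0.987,0.397]}]'
python3 -m inch '[{"xyz":[0,0,0],"rot":[0,0,0]},{"xyz":[0,0,0],"rot":[0,0,0]},{"xyz":[0,0,0],"rot":[0,0,0]}]'
python3 - <<'E'
from h import *
f=np.load('tfoot.npy');O=ori(-4.5,28)
P=np.array([617.5+24*np.cos(np.radians(4.5)),-49.4-24*np.sin(np.radians(4.5)),165])-O.apply(f);rel(P,O)
o=ctrl.get_obs();A=R.from_rotvec(o['orientation']);F=o['ee_pos']+A.apply(f);print('foot',F)
u=np.array([.5776,-.0016,-.8163]); Hd=F+200*A.apply(u);print('head',Hd,np.degrees(np.arccos(A.apply(u)[2])))
print(w2px('top',F),w2px('top',Hd),w2px('side',F),w2px('side',Hd))
t=ctrl.get_image('top');s=ctrl.get_image('side')
cv2.imwrite("pics/c8.png",np.hstack([crop(t[:,:,::-1],265,120,80,100,5),crop(s[:,:,::-1],250,90,80,120,5)[:500]]))
E
```

```text
t: 16.05
ee_pos: [661.4, -55.3, 288.9]
orientation: [3.024, -0.121, 0.747]
ft_force: [-0.0, 0.4, -0.1]
width: 25.8
grasp_force: 30.0
t: 16.3
ee_pos: [661.3, -53.3, 288.3]
orientation: [3.027, -0.118, 0.738]
ft_force: [-0.8, -0.1, -0.2]
width: 25.8
grasp_force: 30.0
xyz [ 4.3 -1.  -4.3] rot [0.005 0.01  0.002] q [-0.1   0.23  1.83  0.01  0.6   1.54] tcp [661.3 -53.3 288.3] yaw -4.4
foot [638.12705813 -52.74783571 159.38799685]
head [665.51489937 -53.55698854 357.4992076 ] 7.880554283483372
[300.86654935 166.29181818] [309.61162837 139.16953327] [292.12158967 158.30519979] [291.74927933 103.18985508]
```

```bash
cat >> h.py <<'E'
def place(f,off,z,b,yaw=-4.5,lat=0,C=(617.5,-49.4)):
    O=ori(yaw,b);c,s=np.cos(np.radians(yaw)),np.sin(np.radians(yaw))
    rel(np.array([C[0]+off*c-lat*s,C[1]+off*s+lat*c,z])-O.apply(f),O)
E
python3 - <<'E'
from h import *
f=np.load('tfoot.npy')
for z in(145,125,60,30,24,18): place(f,20,z,28)
E
```

```text
xyz [-9.  -0.3 11.6] rot [0.004 0.009 0.003] q [-0.1   0.23  1.83  0.01  0.6   1.54] tcp [661.9 -52.5 288.7] yaw -4.3
xyz [-18.3  -0.4  29.4] rot [0.004 0.009 0.003] q [-0.1   0.23  1.83  0.01  0.6   1.54] tcp [661.9 -52.5 288.7] yaw -4.3
xyz [-48.2  -0.7  87. ] rot [0.004 0.009 0.003] q [-0.1   0.23  1.83  0.01  0.6   1.54] tcp [661.9 -52.5 288.7] yaw -4.3
xyz [-62.1  -0.9 113.6] rot [0.004 0.009 0.003] q [-0.1   0.23  1.83  0.01  0.6   1.54] tcp [661.9 -52.5 288.7] yaw -4.3
xyz [-64.9  -0.9 119. ] rot [0.004 0.009 0.003] q [-0.1   0.23  1.83  0.01  0.6   1.54] tcp [661.9 -52.5 288.7] yaw -4.3
xyz [-67.6  -0.9 124.3] rot [0.004 0.009 0.003] q [-0.1   0.23  1.83  0.01  0.6   1.54] tcp [661.9 -52.5 288.7] yaw -4.3
```

```bash
python3 -m inch '[{"xyz":[-9,0,11.5],"rot":[0,0,0]},{"xyz":[-9,0,11.5],"rot":[0,0,0]},{"xyz":[-14,0,20],"rot":[0,0,0]},{"xyz":[-18,0,29],"rot":[0,0,0]},{"xyz":[-21,0,35],"rot":[0,0,0]}]'
python3 -m inch '[{"xyz":[-4,0,8],"rot":[0,0,0]},{"xyz":[-9,0,17],"rot":[0,0,0]},{"xyz":[-14,0,27],"rot":[0,0,0]},{"xyz":[-19,0,36],"rot":[0,0,0]},{"xyz":[-24,0,46],"rot":[0,0,0]},{"xyz":[-29,0,55],"rot":[0,0,0]},{"xyz":[-34,0,65],"rot":[0,0,0]},{"xyz":[-37,0,72],"rot":[0,0,0]}]'
python3 - <<'E'
from h import *
f=np.load('tfoot.npy')
for z in(30,24,18): place(f,20,z,28)
E
```

```text
t: 16.82
ee_pos: [658.9, -53.0, 246.7]
orientation: [3.027, -0.117, 0.739]
ft_force: [0.5, -0.5, -1.6]
width: 25.7
grasp_force: 30.0
t: 17.48
ee_pos: [658.9, -54.0, 165.2]
orientation: [3.027, -0.118, 0.738]
ft_force: [-1.3, 1.3, -0.1]
width: 25.7
grasp_force: 30.0
xyz [-2.6 -2.   5.4] rot [0.005 0.01  0.002] q [-0.1   0.4   1.93  0.02  0.33  1.53] tcp [658.9 -54.  165.2] yaw -4.4
xyz [-5.4 -2.  10.7] rot [0.005 0.01  0.002] q [-0.1   0.4   1.93  0.02  0.33  1.53] tcp [658.9 -54.  165.2] yaw -4.4
xyz [-8.2 -2.  16.1] rot [0.005 0.01  0.002] q [-0.1   0.4   1.93  0.02  0.33  1.53] tcp [658.9 -54.  165.2] yaw -4.4
```

```bash
python3 -m inch '[{"xyz":[-2,-1,4],"rot":[0,0,0]},{"xyz":[-4,-2,8],"rot":[0,0,0]},{"xyz":[-5,-2,11],"rot":[0,0,0]},{"xyz":[-5,-2,11],"rot":[0,0,0]}]'
python3 -m inch '[{"xyz":[-1,0,2],"rot":[0,0,0]},{"xyz":[-2,0,4],"rot":[0,0,0]},{"xyz":[-2,0,4],"rot":[0,0,0]}]'
```

```text
t: 17.82
ee_pos: [659.5, -52.2, 154.0]
orientation: [3.027, -0.117, 0.737]
ft_force: [-3.8, -0.8, -1.2]
width: 25.5
grasp_force: 30.0
t: 18.07
ee_pos: [659.8, -52.3, 150.3]
orientation: [3.026, -0.118, 0.739]
ft_force: [-4.0, -2.8, -1.1]
width: 25.6
grasp_force: 30.0
```

```bash
python3 -m inch '[{"xyz":[-4,0,0],"rot":[0,0,0]},{"xyz":[-5,0,2],"rot":[0,0,0]},{"xyz":[-5,0,2],"rot":[0,0,0]}]'
python3 -m inch '[{"xyz":[-1,0,2],"rot":[0,0,0]},{"xyz":[-1,0,3],"rot":[0,0,0]},{"xyz":[-1,0,3],"rot":[0,0,0]}]'
```

```text
t: 18.32
ee_pos: [658.4, -52.1, 148.1]
orientation: [3.024, -0.117, 0.747]
ft_force: [-3.5, -1.6, 7.6]
width: 25.6
grasp_force: 30.0
t: 18.57
ee_pos: [660.9, -52.5, 147.4]
orientation: [3.022, -0.117, 0.755]
ft_force: [-5.4, -2.2, 18.0]
width: 25.6
grasp_force: 30.0
```

```bash
python3 -m inch '[{"xyz":[1,0,-4],"rot":[0,0,0]},{"xyz":[1,0,-4],"rot":[0,0,0]}]'
python3 -m inch '[{"xyz":[0,0,0],"rot":[0,0,0]},{"xyz":[0,0,0],"rot":[0,0,0]},{"xyz":[0,0,0],"rot":[0,0,0]},{"xyz":[0,0,0],"rot":[0,0,0]},{"xyz":[0,0,0],"rot":[0,0,0]},{"xyz":[0,0,0],"rot":[0,0,0]},{"xyz":[0,0,-15],"rot":[0,0,0]},{"xyz":[0,0,-40],"rot":[0,0,0]},{"xyz":[0,0,-75],"rot":[0,0,0]},{"xyz":[0,0,-110],"rot":[0,0,0]},{"xyz":[0,0,-140],"rot":[0,0,0]},{"xyz":[0,0,-160],"rot":[0,0,0]}]' 75
python3 - <<'E'
from h import *
P,O=gtcp(SM,137,-25); A=P-80*O.apply([0,0,1]); print(P,A); rel(A,O)
t=ctrl.get_image('top');s=ctrl.get_image('side')
cv2.imwrite("pics/t9.png",t[:,:,::-1]);cv2.imwrite("pics/s9.png",s[:,:,::-1])
E
```

```text
t: 18.73
ee_pos: [657.3, -51.8, 148.6]
orientation: [3.025, -0.118, 0.745]
ft_force: [0.4, -0.9, -0.4]
width: 25.7
grasp_force: 30.0
t: 19.73
ee_pos: [582.3, -45.2, 291.9]
orientation: [3.025, -0.117, 0.745]
ft_force: [0.8, -0.2, 0.5]
width: 61.9
grasp_force: 0.0
[566.88166695 213.6664901   76.94856667] [599.17911342 223.66421987 149.45318963]
xyz [ -69.4 -270.1  122.8] rot [ 0.015 -0.907 -0.392] q [-0.1   0.1   1.99  0.01  0.57  1.54] tcp [582.3 -45.2 291.9] yaw -4.4
```

```bash
python3 -m inch '[{"xyz":[-6,-22,0],"rot":[0.001,-0.076,-0.033]},{"xyz":[-12,-45,0],"rot":[0.002,-0.15,-0.065]},{"xyz":[-17,-68,5],"rot":[0.004,-0.227,-0.098]},{"xyz":[-23,-90,12],"rot":[0.005,-0.3,-0.13]},{"xyz":[-29,-113,22],"rot":[0.006,-0.378,-0.163]},{"xyz":[-35,-135,35],"rot":[0.007,-0.454,-0.196]},{"xyz":[-40,-158,50],"rot":[0.009,-0.53,-0.229]},{"xyz":[-46,-180,65],"rot":[0.01,-0.6,-0.26]},{"xyz":[-52,-203,80],"rot":[0.011,-0.68,-0.294]},{"xyz":[-58,-225,95],"rot":[0.012,-0.756,-0.327]},{"xyz":[-64,-248,110],"rot":[0.014,-0.83,-0.36]},{"xyz":[-69,-270,123],"rot":[0.015,-0.907,-0.392]}]' 30
python3 -m inch '[{"xyz":[0,0,0],"rot":[0,0,0]},{"xyz":[0,0,0],"rot":[0,0,0]}]'
python3 - <<'E'
from h import *
P,O=gtcp(SM,137,-25); A=P-80*O.apply([0,0,1]); rel(A,O);rel(P,O)
t=ctrl.get_image('top')[:,:,::-1];s=ctrl.get_image('side')[:,:,::-1]
cv2.imwrite("pics/c10.png",np.vstack([np.hstack([crop(t,270,130,80,70,5),crop(s,265,90,80,70,5)]),np.hstack([crop(t,170,160,100,56,4),crop(s,175,175,100,56,4)])]))
E
```

```text
t: 20.83
ee_pos: [599.4, 224.5, 143.7]
orientation: [2.969, 0.451, -0.671]
ft_force: [0.8, -0.3, 0.6]
width: 77.6
grasp_force: 0.0
t: 21.0
ee_pos: [598.5, 224.0, 141.7]
orientation: [2.968, 0.451, -0.671]
ft_force: [0.6, -1.0, 0.5]
width: 77.4
grasp_force: 0.0
xyz [-2.9  0.5 -7.2] rot [-0.     0.008  0.001] q [0.33 0.75 1.32 0.01 1.51 1.6 ] tcp [598.5 224.  141.7] yaw 17.3
xyz [-2.2  0.5 72.8] rot [-0.     0.008  0.001] q [0.33 0.75 1.32 0.01 1.51 1.6 ] tcp [598.5 224.  141.7] yaw 17.3
```

View pics/c10.png

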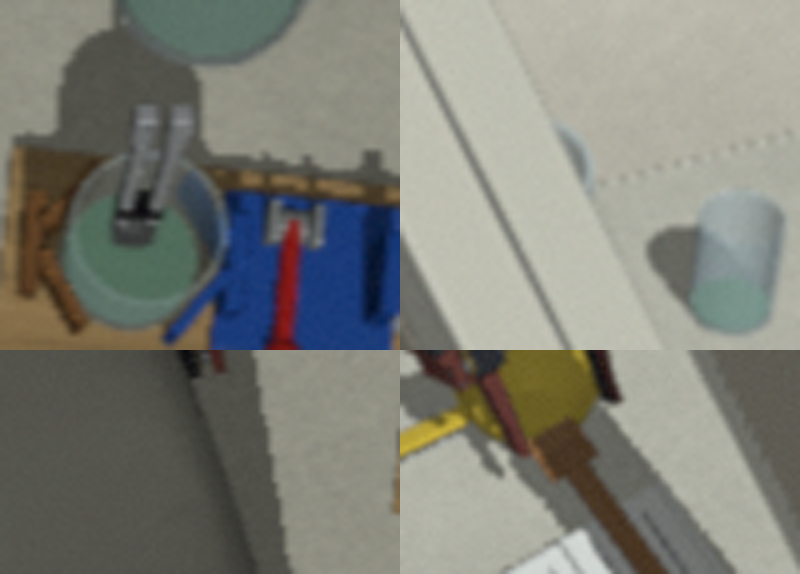

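The tongs stand in the jar, bow end near the bottom centre at crop (133,240) and leaning on the far rim, with the lever down. The fingers straddle the spatula head, so I descend and grip.

```bash
python3 -m inch '[{"xyz":[-2,3,10],"rot":[0,0.008,0]},{"xyz":[-2,3,25],"rot":[0,0.008,0]},{"xyz":[-2,3,40],"rot":[0,0.008,0]},{"xyz":[-2,3,55],"rot":[0,0.008,0]},{"xyz":[-2,3,66],"rot":[0,0.008,0]},{"xyz":[-2,3,72],"rot":[0,0.008,0]},{"xyz":[-2,3,72],"rot":[0,0.008,0]}]'
python3 -m inch '[{"xyz":[0,0,0],"rot":[0,0,0]},{"xyz":[0,0,0],"rot":[0,0,0]},{"xyz":[0,0,0],"rot":[0,0,0]},{"xyz":[0,0,0],"rot":[0,0,0]},{"xyz":[0,0,0],"rot":[0,0,0]},{"xyz":[0,0,0],"rot":[0,0,0]},{"xyz":[0,0,0],"rot":[0,0,0]},{"xyz":[0,0,0],"rot":[0,0,0]},{"xyz":[0,0,0],"rot":[0,0,0]},{"xyz":[0,0,0],"rot":[0,0,0]},{"xyz":[0,0,0],"rot":[0,0,0]}]' 255
python3 - <<'E'
from h import *
P,O=gtcp(SM,137,-25);rel(P,O)
o=ctrl.get_obs();A=R.from_rotvec(o['orientation']);f=A.inv().apply(SM-100*up-o['ee_pos']);f[1]=0;print(f);np.save('sfoot.npy',f)
rel(o['ee_pos']+np.array([0,0,165]),A)
E
```

```text
t: 21.68
ee_pos: [568.9, 210.3, 82.6]
orientation: [2.976, 0.448, -0.652]
ft_force: [0.3, 0.1, -0.5]
width: 77.6
grasp_force: 0.0
t: 22.6
ee_pos: [569.5, 211.1, 82.4]
orientation: [2.976, 0.45, -0.652]
ft_force: [-0.9, -0.0, 0.7]
width: 19.7
grasp_force: 30.0
xyz [ 0.7 -3.2  5.7] rot [-0.001 -0.005  0.   ] q [0.33 0.77 1.44 0.01 1.36 1.59] tcp [569.5 211.1  82.4] yaw 17.2
[-87.86475784   0.          96.16515495]
xyz [ -68.9   -0.2 -149.9] rot [0. 0. 0.] q [0.33 0.77 1.44 0.01 1.36 1.59] tcp [569.5 211.1  82.4] yaw 17.2
```

```bash
python3 -m inch '[{"xyz":[-13,0,-28],"rot":[0,0,0]},{"xyz":[-27,0,-57],"rot":[0,0,0]},{"xyz":[-40,0,-87],"rot":[0,0,0]},{"xyz":[-54,0,-117],"rot":[0,0,0]},{"xyz":[-69,0,-150],"rot":[0,0,0]},{"xyz":[-80,0,-174],"rot":[0,0,0]},{"xyz":[-80,0,-174],"rot":[0,0,0]}]'
python3 - <<'E'
from h import *
f=np.load('sfoot.npy');place(f,-27,175,28);o=ctrl.get_obs();print('foot',o['ee_pos']+R.from_rotvec(o['orientation']).apply(f),o['grasp_force'])
E
```

```text
t: 23.18
ee_pos: [572.1, 211.7, 280.1]
orientation: [2.98, 0.451, -0.637]
ft_force: [0.8, 0.4, 1.0]
width: 19.5
grasp_force: 30.0
xyz [-35.  264.9  -7.9] rot [-0.015  0.899  0.391] q [0.33 0.56 1.33 0.01 1.67 1.6 ] tcp [572.1 211.7 280.1] yaw 17.2
foot [457.91751841 176.52749145 228.25477096] 29.950861036777496
```

```bash
python3 -m inch '[{"xyz":[-3,22,-2],"rot":[-0.001,0.075,0.033]},{"xyz":[-6,44,-4],"rot":[-0.002,0.15,0.065]},{"xyz":[-9,66,-6],"rot":[-0.004,0.225,0.098]},{"xyz":[-12,88,-8],"rot":[-0.005,0.3,0.13]},{"xyz":[-15,110,-10],"rot":[-0.006,0.375,0.163]},{"xyz":[-18,132,-12],"rot":[-0.007,0.45,0.196]},{"xyz":[-21,154,-12],"rot":[-0.009,0.525,0.229]},{"xyz":[-24,177,-12],"rot":[-0.01,0.6,0.26]},{"xyz":[-27,199,-11],"rot":[-0.011,0.675,0.293]},{"xyz":[-30,221,-10],"rot":[-0.012,0.75,0.326]},{"xyz":[-33,243,-9],"rot":[-0.014,0.824,0.358]},{"xyz":[-35,265,-8],"rot":[-0.015,0.899,0.391]}]'
python3 -m inch '[{"xyz":[0,0,0],"rot":[0,0,0]},{"xyz":[0,0,0],"rot":[0,0,0]},{"xyz":[0,0,0],"rot":[0,0,0]}]'
python3 - <<'E'
from h import *
f=np.load('sfoot.npy')
for z in(145,60,28): place(f,-27,z,28)
o=ctrl.get_obs();A=R.from_rotvec(o['orientation']);F=o['ee_pos']+A.apply(f);print('foot',F,w2px('top',F),w2px('top',F-A.apply(f-[0,0,14])*1.0))
t=ctrl.get_image('top');cv2.imwrite('pics/t11.png',t[:,:,::-1])
# brown mask bbox rows
c=t[120:230,270:350].astype(int);m=(c[...,0]>1.5*c[...,2])&(c[...,0]>60)&(c[...,1]<0.75*c[...,0])
for r in range(110):
    u=np.nonzero(m[r])[0]
    if len(u): print(120+r,list(270+u)) if r%3==0 else None
E
```

```text
t: 24.18
ee_pos: [620.1, -51.9, 295.1]
orientation: [3.026, -0.12, 0.745]
ft_force: [0.6, -0.1, -0.9]
width: 19.8
grasp_force: 30.0
t: 24.43
ee_pos: [620.7, -50.5, 295.2]
orientation: [3.029, -0.117, 0.738]
ft_force: [0.7, -0.5, -0.7]
width: 19.6
grasp_force: 30.0
xyz [-9.1 -0.9 22.3] rot [0.003 0.011 0.002] q [-0.1   0.16  1.9   0.02  0.6   1.53] tcp [620.7 -50.5 295.2] yaw -4.4
xyz [-48.2  -1.2  97.8] rot [0.003 0.011 0.002] q [-0.1   0.16  1.9   0.02  0.6   1.53] tcp [620.7 -50.5 295.2] yaw -4.4
xyz [-62.9  -1.4 126.2] rot [0.003 0.011 0.002] q [-0.1   0.16  1.9   0.02  0.6   1.53] tcp [620.7 -50.5 295.2] yaw -4.4
foot [586.95480391 -48.32079713 169.35563834] [299.74608117 184.03370529] [305.16607907 161.49103687]
174 [np.int64(328), np.int64(329)]
177 [np.int64(326), np.int64(327), np.int64(328), np.int64(329)]
180 [np.int64(328), np.int64(329)]
189 [np.int64(282), np.int64(283), np.int64(284)]
```

```bash
python3 -m inch '[{"xyz":[0,-1,6],"rot":[0,0,0]},{"xyz":[-3,-1,14],"rot":[0,0,0]},{"xyz":[-6,-1,24],"rot":[0,0,0]},{"xyz":[-6,-1,24],"rot":[0,0,0]},{"xyz":[-11,-1,33],"rot":[0,0,0]},{"xyz":[-15,-1,41],"rot":[0,0,0]},{"xyz":[-18,-1,47],"rot":[0,0,0]}]'
python3 -m inch '[{"xyz":[-4,0,8],"rot":[0,0,0]},{"xyz":[-8,0,16],"rot":[0,0,0]},{"xyz":[-12,0,24],"rot":[0,0,0]},{"xyz":[-16,0,32],"rot":[0,0,0]},{"xyz":[-20,0,40],"rot":[0,0,0]},{"xyz":[-24,0,48],"rot":[0,0,0]},{"xyz":[-28,0,56],"rot":[0,0,0]},{"xyz":[-30,0,62],"rot":[0,0,0]}]'
python3 - <<'E'
from h import *
f=np.load('sfoot.npy')
for z in(30,24,20): place(f,-24,z,28)
E
```

```text
t: 25.07
ee_pos: [626.0, -50.3, 243.9]
orientation: [3.028, -0.117, 0.738]
ft_force: [-0.7, 0.4, -0.4]
width: 20.0
grasp_force: 30.0
t: 25.73
ee_pos: [628.0, -50.8, 175.2]
orientation: [3.028, -0.117, 0.739]
ft_force: [-0.8, -0.5, -1.1]
width: 19.7
grasp_force: 30.0
xyz [-10.7  -0.6  15.9] rot [0.003 0.01  0.002] q [-0.1   0.35  1.99  0.03  0.33  1.52] tcp [628.  -50.8 175.2] yaw -4.4
xyz [-13.4  -0.7  21.2] rot [0.003 0.01  0.002] q [-0.1   0.35  1.99  0.03  0.33  1.52] tcp [628.  -50.8 175.2] yaw -4.4
xyz [-15.3  -0.7  24.8] rot [0.003 0.01  0.002] q [-0.1   0.35  1.99  0.03  0.33  1.52] tcp [628.  -50.8 175.2] yaw -4.4
```

```bash
python3 -m inch '[{"xyz":[-4,0,6],"rot":[0,0,0]},{"xyz":[-8,0,12],"rot":[0,0,0]},{"xyz":[-11,0,16],"rot":[0,0,0]},{"xyz":[-13,0,21],"rot":[0,0,0]},{"xyz":[-13,0,21],"rot":[0,0,0]}]'
python3 -m inch '[{"xyz":[-1,0,2],"rot":[0,0,0]},{"xyz":[-2,0,4],"rot":[0,0,0]},{"xyz":[-2,0,4],"rot":[0,0,0]}]'
python3 -m inch '[{"xyz":[-1,0,2],"rot":[0,0,0]},{"xyz":[-2,0,3],"rot":[0,0,0]},{"xyz":[-2,0,3],"rot":[0,0,0]}]'
```

```text
t: 26.15
ee_pos: [626.1, -50.7, 150.8]
orientation: [3.028, -0.117, 0.738]
ft_force: [-0.3, 0.1, -0.5]
width: 19.6
grasp_force: 30.0
t: 26.4
ee_pos: [627.3, -50.8, 148.0]
orientation: [3.027, -0.117, 0.743]
ft_force: [-0.6, 1.6, 2.4]
width: 19.7
grasp_force: 30.0
t: 26.65
ee_pos: [629.6, -51.0, 147.0]
orientation: [3.024, -0.117, 0.753]
ft_force: [1.3, 0.7, 11.0]
width: 19.9
grasp_force: 30.0
```

```bash
python3 -m inch '[{"xyz":[1,0,-4],"rot":[0,0,0]},{"xyz":[1,0,-4],"rot":[0,0,0]}]'
python3 -m inch '[{"xyz":[0,0,0],"rot":[0,0,0]},{"xyz":[0,0,0],"rot":[0,0,0]},{"xyz":[0,0,0],"rot":[0,0,0]},{"xyz":[0,0,0],"rot":[0,0,0]},{"xyz":[0,0,0],"rot":[0,0,0]},{"xyz":[0,0,0],"rot":[0,0,0]},{"xyz":[0,0,-10],"rot":[0,0,0]},{"xyz":[0,0,-30],"rot":[0,0,0]},{"xyz":[0,0,-65],"rot":[0,0,0]},{"xyz":[0,0,-100],"rot":[0,0,0]},{"xyz":[0,0,-140],"rot":[0,0,0]},{"xyz":[0,0,-160],"rot":[0,0,0]}]' 60
python3 -m inch '[{"xyz":[-20,30,-20],"rot":[0,0,0]},{"xyz":[-40,70,-30],"rot":[0,0,0]},{"xyz":[-60,110,-40],"rot":[0,0,0]},{"xyz":[-60,150,-40],"rot":[0,0,0]},{"xyz":[-60,190,-40],"rot":[0,0,0]},{"xyz":[-60,230,-40],"rot":[0,0,0]},{"xyz":[-60,260,-40],"rot":[0,0,0]},{"xyz":[-60,280,-40],"rot":[0,0,0]},{"xyz":[-60,280,-40],"rot":[0,0,0]}]'
python3 - <<'E'
from h import *
t=ctrl.get_image('top');s=ctrl.get_image('side')
cv2.imwrite('pics/t12.png',t[:,:,::-1]);cv2.imwrite('pics/s12.png',s[:,:,::-1])
c=t[110:220,270:350].astype(int);m=(c[...,0]>1.35*c[...,2])&(c[...,0]>50)&(c[...,1]<0.8*c[...,0])
for r in range(0,110,2): print(110+r,''.join('#' if x else '.' for x in m[r]))
E
```

```text
t: 26.82
ee_pos: [625.5, -50.7, 148.8]
orientation: [3.027, -0.117, 0.742]
ft_force: [0.2, 0.7, 0.0]
width: 20.0
grasp_force: 30.0
t: 27.82
ee_pos: [550.9, -44.3, 294.0]
orientation: [3.026, -0.117, 0.746]
ft_force: [1.1, 0.1, 0.4]
width: 67.2
grasp_force: 0.0
t: 28.57
ee_pos: [458.0, -321.6, 299.6]
orientation: [3.025, -0.122, 0.742]
ft_force: [-0.8, 0.2, -0.4]
width: 67.0
grasp_force: 0.0
110 ................................................................................
112 ................................................................................
114 ................................................................................
116 ................................................................................
118 ................................................................................
120 ................................................................................
122 ................................................................................
124 ................................................................................
126 ......................
[... 3268 characters left out ...]
#...................
204 .....................................................######.....................
206 ................................................................................
208 ................................................................................
210 ................................................................................
212 ................................................................................
214 ................................................................................
216 ................................................................................
218 ................................................................................
```

The picture allowance is used up, so I check the spatula numerically: I triangulate its head from brown pixels in the two views.

Run:
```python
from h import *
np.set_printoptions(precision=1,suppress=True)
t=cv2.imread('pics/t12.png')[:,:,::-1].astype(int);s=cv2.imread('pics/s12.png')[:,:,::-1].astype(int)
t0=cv2.imread('pics/t9.png')[:,:,::-1].astype(int)
print(px2w('top',306,158,210),px2w('top',306,158,215))
# brown-ish by ratio, relaxed
def show(im,x0,y0,x1,y1):
    c=im[y0:y1,x0:x1];m=(c[...,0]>1.25*c[...,2])&(c[...,0]>35)
    for r in range(0,y1-y0,2): print(y0+r,''.join('#' if x else '.' for x in m[r]))
print('top');show(t,285,145,335,195)
print('side');show(s,265,95,335,205)
# jar rim / jaw check vs earlier: red knob
for n,b,im in(('top',(300,150,380,230),t),('side',(290,130,400,230),s)): print(red(n,*b)[:2])
C=np.array([617.5,-49.4,0])
for lean in (0,12,25): 
  for off in(-24,-5):
    a=np.radians(lean);F=C+[off,0,24];Hh=F+200*np.array([np.sin(a),0,np.cos(a)]);print(lean,off,w2px('top',F),w2px('top',Hh),w2px('side',F),w2px('side',Hh))
```

```text
[651.1 -61.4 210. ] [650.  -60.9 215. ]
top
145 ..................................................
147 ..................................................
149 ..................................................
151 ..................................................
153 ..................................................
155 ..................................................
157 ..........#################.......................
159 .........##################.......................
161 #######...################........................
163 #####....#####################....................
165 ###.........#########......#####################..
167 #...........########........######################
169 ............#######.............................##
171 ...........########...............................
173 ............######................................
175 ...........#######........................###.....
177 ..........#######........................####.....
179 ..........#######........................####.....
181 ..........######.........................####.....
183 .......
[... 4272 characters left out ...]
......#################
201 .......###################.........####...############################
203 .......######################################################.........
(np.int64(95), (np.int64(323), np.int64(329), np.int64(176), np.int64(203)))
(np.int64(56), (np.int64(316), np.int64(326), np.int64(178), np.int64(196)))
0 -24 [295.4 188.9] [302.2 178.5] [294.8 196.1] [298.4 152.1]
0 -5 [295.4 182.8] [302.1 171.3] [292.5 192.3] [295.7 148.4]
12 -24 [295.4 188.9] [301.9 163.2] [294.8 196.1] [292.5 145.1]
12 -5 [295.4 182.8] [301.8 156.1] [292.5 192.3] [290.  141.4]
25 -24 [295.4 188.9] [301.2 148.5] [294.8 196.1] [286.6 140.4]
25 -5 [295.4 182.8] [301.2 141.5] [292.5 192.3] [284.2 136.9]
```

```bash
python3 -c "
from workcell import ctrl
print(ctrl.close_job())"
```

```text
the job is handed in; nothing more can be done
None
```

I handed in the job at about 29 s with the jar clamped, the lever down, and the tongs and spatula standing handle-down in the jar; the judge returned no score. I inferred the jaw's travel from camera measurements rather than reading it off, and I did not re-measure the saucer, sieve and lid at the end.

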